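Clip a column into the column heater and shut its lid

ROBOT

A 6-joint arm with a two-finger parallel gripper is mounted at the origin on a cart in front of the work surface, level with it; the furniture and walls round the work are solid. World frame = base frame: x ahead of the robot, y to its left, z up, the work surface at z = 0. Lengths are in mm, angles in rad, forces in N, time in s.
With the tool pointing down it reaches from about 350 to 775 mm from the base axis. Payload 7.3 kg.
Tool frame: the origin (TCP) lies midway between the tips of the shut fingers; the grasp point (between the pads) lies 19 mm behind it; z points along the fingers, y is the line along which they close (so a half turn about z gives the same grasp; the last joint's range is limited). The gripper opens to 92 mm and grips with 3 to 60 N. Pads are 19 mm wide; open, the fingers measure 130 mm over their backs; the gripper's body (75 mm by 190 mm) begins 47 mm behind the grasp point.
Start: joints at [1.062, 0.342, 1.524, -0, 1.275, -0.146], TCP at [186.306, 490.851, 226.741] pointing down, gripper open.
Joint ranges: [-2.53, 2.53], [-0.77, 2.02], [0.04, 2.7], [-1, 4.14], [0.28, 2.66], [-3.11, 3.11]. Speed limits (rad/s): [2.57, 2.57, 3.14, 3.14, 3.14, 3.14].

INTERFACE

Orientations are given as [roll, pitch, yaw] about the fixed x, y, z axes, in that order (R = Rz(yaw) Ry(pitch) Rx(roll)).
In Python, from plant import bot gives the robot as it stands. The module is installed in compiled form; this text tells all that it offers.
- The arm moves only by the shell command python3 -m crank 'ROWS' [OPENING]. ROWS is JSON, a list of rows, each a list of 6 numbers: the shift along the tool's x, y, z in m, then the turn, a rotation vector about the tool's x, y, z in rad. In form: [[dx, dy, dz, wx, wy, wz], ...]. A call has 1 to 5 rows; each row shifts and turns the commanded pose from where the row before left it, along the tool's axes as they then stand; what a row does not reach is not made up. A row lasts 1/8 s, in which the tool goes at most 62.5 mm and 10.7 degrees, less where a joint would pass 70% of its speed; a pose out of reach is approached as far as the arm can. A call is refused whole if a number of a shift passes 0.0625 or a number of a turn 0.188, either way. A call with a gripper value outside its range is refused whole. OPENING is the opening in per cent of the stroke, from 0 (shut) to 100 (fully open), set as the call begins (- or left out, the last holds). The fingers move at their own pace and stop on an object; the grip force is fixed at half the most. Time passes only in rows, so rows that do not move let the fingers close. It gives the time, the measured TCP pose, the force, the opening and the grip force at its end, in the units of the state.
- bot.get_obs(): the state, without advancing time (a new reading comes with each control period).
- bot.capture(name): name is "scene" or "top" or "wrist"; returns a dict with "color" (420x560x3 uint8, blue, green, red), "fov_y" (degrees; the focal length in pixels is half the picture's height over the tangent of half this angle, whatever the lens; pixels are square), "cx", "cy" (the principal point, pixels), "k1" (the pictures are not rectified: a ray, as slopes to the right and down, at radius r is drawn at 1 + k1 r^2 times it, then the intrinsics apply), "extrinsics" (4x4, takes a point from world to camera coordinates); the wrist camera has in their place "tool_from_camera" (4x4, takes a point from camera to tool coordinates, whose origin is the TCP and whose axes are the flange's). Camera axes: x right, y up, looking along -z (the intrinsics and any distortion apply to the point x, -y, -z); pixel columns grow to the right and rows downward; lengths in mm; the calibration is good to about 2 mm. A picture is of the moment at which its call begins: read the wrist's pose just before it. There is no depth.
- bot.close_job(): hands the job in; it is judged then, once.
The state is a dict: "time": time; "joint_positions": joint angles; "dq": joint speeds; "tau": joint torques, N m; "tool_pos": TCP position; "tcp_rot": TCP orientation; "contact_force": force on the tool from outside, world axes, zero at the start; "moment": the same for the moment, N m; "grip_width": finger opening in mm; "finger_force": force on a finger pad.
Only numpy, scipy, OpenCV 4.12 (cv2) and the standard library are available. Lean on these libraries where they do the work, as an engineer would, in place of code of your own. Each camera call takes 0.05 s, during which the arm holds its last target. There are 200 camera calls.

TASK

Put the short stainless-steel column into the column heater: press it gently down into both spring clips, centred between them, until it snaps home. Then push the raised lid over past its balance point, let go so that it swings down shut by its own weight, and finally press gently on its front edge until the roller catch snaps and the lid is fully closed. Push nothing in the heater with more than 20 N, and the other things on the bench stay as they are.

Things in the scene. Friction and masses are not known exactly. Their poses are not given: they have to be found in the camera images.
- heater: Off-white column heater fixed on its feet, case 133 x 190 x 40 mm (x, y, z); origin: centre of the case underside, z up, +x away from its front, y along the column. Feet hold it 10 to 18 mm over the bench. Flat deck at z = 40. Low plinth in front to x = -83, z = 18. Roller catch on the front face at y = 0. Its clips, catch and lid bear 20 N of push at most.
- seat (a point): Nominal place for the column's middle, on its axis: 11 mm over the deck, at heater x = y = 0. The clip block is set 0 to 8 mm higher, unmeasured: feel for it. Two 13 mm wide spring clips at y = +32, -32 mm; flared tops 13 (to 21) mm over this point, at x = +-13. Pressing in takes 6 to 13 N for about 6 mm, drops to nothing as the tube snaps in, then come hard saddles.
- steel_column: Stainless column with blue band and black end plugs, 0.1 kg; tube 12 mm in diameter, 94 mm long between 17 mm hexagon nuts, 138 mm over the plugs. Origin: its middle, on the axis, which is its own y; lying on the bench the axis is 8.5 mm high. Either end may point either way. Grip the tube at its middle, from above; 50 mm are free between the clips there.
- lid (a joint): Lid angle, 1.75 rad: open on its stop (start). 0.45 kg, damped hinge at heater x = 68, z = 40 mm, axis y. It balances near 1.3 rad; pushed below about 1.1 it falls shut alone in 1 s and rests on the roller catch at 0.05 to 0.085. About 10 N on the front edge moves it past the roller, then the push fades and it snaps shut at 0 to 0.03 (catch set 0 to 3.5 mm high) on hard buffers.
- lid_edge (a point): Middle of the lid's outer front top edge. The lid is a cover 140 mm long (hinge to front), 190 mm wide; its flat outer top is 38 mm off the hinge plane (heater z = 78 when shut). Open, this is the upper rear edge, 180 to 190 mm over the bench; the flat outer top then faces away from the robot and runs from here down behind the hinge.
- brown_column: Brown column with black ends, 17 x 142 x 17 mm, lying; not the one wanted. Origin: underside centre. Leave it alone.
- reagent_bottle: White bottle with red cap, 40 mm in diameter, 86 mm high. Origin: underside centre. Leave it alone.
- white_cap: White ribbed bottle cap, 38 mm in diameter, 20 mm high. Origin: underside centre. Leave it alone.
- syringe: Clear syringe lying, 25 x 116 x 25 mm. Origin: underside centre. Leave it alone.

How it is judged:
By the outcome, as a careful person would: the job done as asked, in the order asked, and still so for the second after the job is handed in, with the robot touching nothing.
It also fails if it takes over 69 s, if anything falls off the work surface, if the arm or the gripper's body presses on something with over 40 N, if the wrist force passes 120 N, or if a joint passes its speed limit or range.

## Working session

There is one attempt and no reset: what is moved stays moved. The work goes in short steps, Python scripts to look and compute and a shell command to move; the robot and the scene stay as the last step left them, time stands still between calls to the robot, and variables do not carry over. Pictures are saved under pics/ and viewed, at most 10 in all, crops included, and the job is handed in when it is done.

```bash
ls; mkdir -p pics
cat > h.py <<'E'
import numpy as np, cv2
from plant import bot
from scipy.spatial.transform import Rotation as R
def grab(n):
    o=bot.get_obs(); c=bot.capture(n)
    if 'extrinsics' in c: T=np.linalg.inv(np.array(c['extrinsics']))
    else:
        W=np.eye(4); W[:3,:3]=R.from_euler('xyz',o['tcp_rot']).as_matrix(); W[:3,3]=o['tool_pos']
        T=W@np.array(c['tool_from_camera'])
    return c,T
def ray(c,T,u,v):
    f=210/np.tan(np.radians(c['fov_y'])/2)
    K=np.array([[f,0,c['cx']],[0,f,c['cy']],[0,0,1.]])
    p=cv2.undistortPoints(np.array([[[u,v]]],float),K,np.array([c['k1'],0,0,0.]))[0,0]
    d=T[:3,:3]@np.array([p[0],-p[1],-1]); return T[:3,3],d/np.linalg.norm(d)
def onz(c,T,u,v,z):
    o,d=ray(c,T,u,v); return o+d*(z-o[2])/d[2]
def proj(c,T,P):
    f=210/np.tan(np.radians(c['fov_y'])/2)
    q=np.linalg.inv(T)@np.append(P,1); a=np.array([q[0],-q[1]])/-q[2]; a=a*(1+c['k1']*(a@a))
    return a*f+[c['cx'],c['cy']]
E
python3 - <<'E'
from h import *
import pickle
for n in('scene','top','wrist'):
    c,T=grab(n); pickle.dump((c,T),open(n+'.pkl','wb')); cv2.imwrite(f'pics/{n}0.png',c['color']); print(n,c['fov_y'],c['cx'],c['cy'],c['k1'],T.round(3).tolist())
print(bot.get_obs())
E
```

```text
pics
scene 56.22260929502899 273.89935380743043 211.3261902730095 -0.103258000409063 [[0.751, 0.512, -0.418, 192.018], [-0.661, 0.567, -0.492, -461.163], [-0.015, 0.646, 0.763, 772.809], [0.0, 0.0, 0.0, 1.0]]
top 57.813958556076265 279.50202846136443 208.480388452595 -0.03195446576806359 [[0.019, 0.997, -0.08, 484.44], [-0.999, 0.016, -0.032, -27.817], [-0.031, 0.081, 0.996, 937.784], [0.0, 0.0, 0.0, 1.0]]
wrist 69.34075338681724 279.84357237839816 208.76275416056475 -0.012569200629586007 [[0.356, -0.9, -0.251, 118.312], [0.935, 0.342, 0.097, 516.132], [-0.002, -0.269, 0.963, 384.577], [0.0, 0.0, 0.0, 1.0]]
{'time': 0.15, 'joint_positions': array([ 1.06196740e+00,  3.42540225e-01,  1.52476862e+00,  1.04836435e-05,
        1.27543797e+00, -1.45988982e-01]), 'dq': array([-0.00202982, -0.0019767 , -0.00384861, -0.00085307,  0.00111294,
        0.00117625]), 'tau': array([ 1.34503003e-03, -4.31473804e+01, -2.44350475e+01,  7.18703703e-02,
        5.37301227e-02, -7.32518924e-05]), 'tool_pos': array([186.15985602, 490.56165205, 226.2263946 ]), 'tcp_rot': array([-3.14045223e+00, -1.77816501e-04,  2.77874955e+00]), 'contact_force': array([ 0.04899387, -0.42216127,  0.13985263]), 'moment': array([-0.00665238, -0.06893684, -0.0505812 ]), 'finger_force': 0.0, 'grip_width': 91.66179881388166}
```

View pics/top0.png

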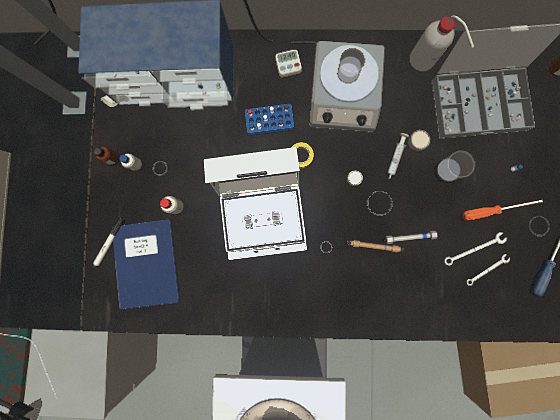

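View pics/scene0.png

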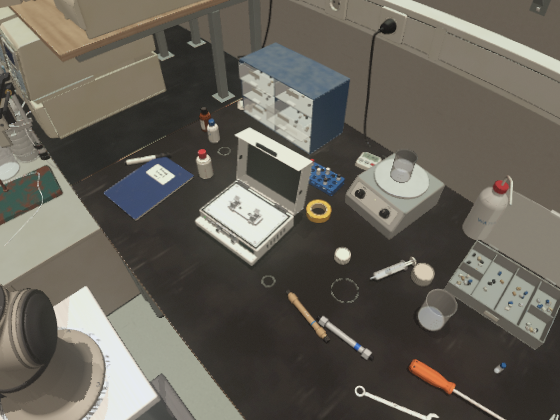

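Top view: the heater is at about (263,222) with its raised lid at (252,165). The steel column with the blue band runs (386,240)–(437,234), and the brown one (347,242)–(401,250). I'll look closer at both before measuring.

Run:
```python
from h import *
import pickle
c,T=pickle.load(open('top.pkl','rb')); s,S=pickle.load(open('scene.pkl','rb'))
a=cv2.resize(c['color'][140:265,195:320],(500,500),interpolation=cv2.INTER_CUBIC)
b=cv2.resize(c['color'][222:262,340:440],(300,120))
a2=cv2.resize(c['color'][222:262,340:440],(300,120),interpolation=cv2.INTER_CUBIC)
w=cv2.resize(pickle.load(open('wrist.pkl','rb'))[0]['color'],(300,225))
out=np.zeros((500,800,3),np.uint8); out[:,:500]=a; out[:120,500:]=a2; out[130:355,500:]=w
cv2.imwrite('pics/crop1.png',out)
for p in [(386,240),(437,234)]: print('col',onz(c,T,*p,8.5).round(1))
for p in [(347,242),(401,250)]: print('brown',onz(c,T,*p,8.5).round(1))
for p in [(165,205),(355,178),(398,155)]: print('x',onz(c,T,*p,20).round(1))
```

```text
col [ 487.1 -257.5    8.5]
col [ 503.7 -380.8    8.5]
brown [ 480.6 -163.3    8.5]
brown [ 463.6 -293.6    8.5]
x [562.6 282.9  20. ]
x [ 635.8 -180.3   20. ]
x [ 694.  -284.7   20. ]
```

View pics/crop1.png

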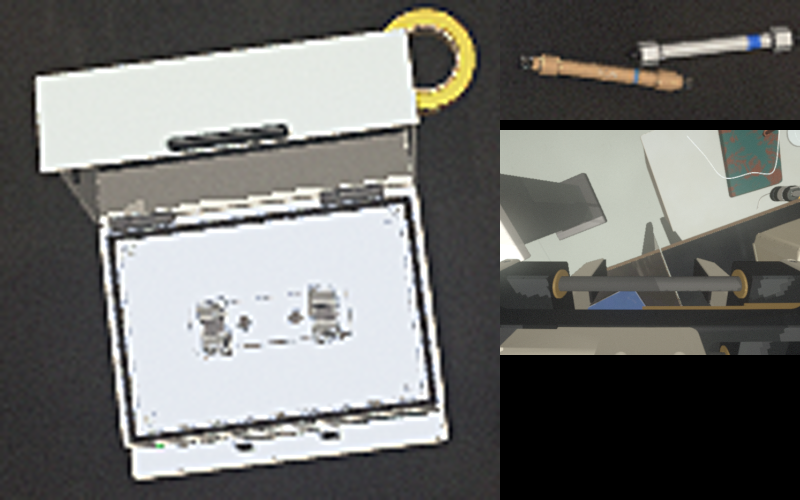

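The crop shows the deck's black gasket corners at crop (110,238),(408,200),(437,403),(135,440), with the clips at (212,325) and (324,312). The steel column's middle is near (715,45), and the brown end overlaps it slightly along its length.

Run:
```python
from h import *
import pickle
c,T=pickle.load(open('top.pkl','rb'))
f=lambda u,v,z:onz(c,T,195+u/4,140+v/4,z)
g=[f(*p,54) for p in [(110,238),(408,200),(437,403),(135,440)]]
print(np.round(g,1),np.mean(g,0).round(1),[round(float(np.linalg.norm(g[i]-g[i-3])),1) for i in range(4)])
y=g[0]-g[1]+g[3]-g[2];print('yaw',np.arctan2(-y[0],y[1]))
p=[f(*p,32) for p in [(135,478),(447,438)]];print('plinth',np.round(p,1),np.linalg.norm(p[0]-p[1]), np.arctan2(-(p[0]-p[1])[0],(p[0]-p[1])[1]))
k=[f(*p,70) for p in [(212,325),(324,312)]];print('clips',np.round(k,1),np.mean(k,0))
# lid front-top edge (far edge) at z~185
e=[f(*p,185) for p in [(38,76),(410,32)]];print('lidedge',np.round(e,1),np.linalg.norm(e[0]-e[1]),np.mean(e,0))
# column by mask: blue band & bright tube
im=c['color'];h=cv2.cvtColor(im,cv2.COLOR_BGR2HSV)
m=np.zeros(im.shape[:2],np.uint8);m[225:252,378:450]=((h[...,2]>90)&((h[...,1]<60)|((h[...,0]>100)&(h[...,0]<130))))[225:252,378:450]
n,l,st,ce=cv2.connectedComponentsWithStats(m);i=1+np.argmax(st[1:,4])
v,u=np.nonzero(l==i);P=np.array([onz(c,T,a,b,8.5)[:2] for a,b in zip(u,v)],np.float32)
r=cv2.minAreaRect(P);q=cv2.fitLine(P,cv2.DIST_L2,0,.01,.01).ravel();print(r,q,st[i])
```

```text
[[574.8 134.9  54. ]
 [599.9 -39.6  54. ]
 [481.9 -58.1  54. ]
 [457.1 116.7  54. ]] [528.4  38.5  54. ] [176.3, 119.4, 176.6, 119.1]
yaw 0.14155979145387199
plinth [[434.  119.7  32. ]
 [461.3 -65.1  32. ]] 186.73499105934167 0.1467862757673478
clips [[524.   71.7  70. ]
 [532.6   7.6  70. ]] [528.30631885  39.65753468  70.        ]
lidedge [[643.3 150.1 185. ]
 [667.9 -37.6 185. ]] 189.29480741737888 [655.57752126  56.25466681 185.        ]
((495.6951904296875, -319.24932861328125), (18.36995506286621, 123.49176788330078), 7.284473896026611) [ 1.2731388e-01 -9.9186248e-01  4.9563071e+02 -3.1860764e+02] [386 231  52  13 271]
```

```bash
cat >> h.py <<'E'
from scipy.spatial.transform import Slerp
HC=np.array([528.4,38.8]); HY=0.144
def heat(x,y,z): return np.append(HC+[x*np.cos(HY)-y*np.sin(HY),x*np.sin(HY)+y*np.cos(HY)],z)
def ori(yaw,tilt=0):  # tool down, y along heading yaw; tilt>0 leans the gripper body back towards the robot
    return R.from_euler('xyz',[np.pi,0,np.pi/2+yaw])*R.from_rotvec([tilt,0,0])
def plan(pos,Rt,n,p0=None,R0=None):
    o=bot.get_obs(); p=np.array(o['tool_pos']) if p0 is None else np.array(p0); r=R.from_euler('xyz',o['tcp_rot']) if R0 is None else R0
    w=(r.inv()*Rt).as_rotvec(); d=(np.array(pos)-p)/n
    for k in range(n):
        s=r.inv().apply(d)/1000; print([round(float(a),4) for a in s]+[round(float(a),3) for a in w/n]); r=r*R.from_rotvec(w/n)
E
python3 - <<'E'
from h import *
t=ori(.128); o=bot.get_obs()
plan([430,280,226],t,7)
print(); plan([560,0,226],t,6,[430,280,226],t); print();plan([496,-319,120],t,7,[560,0,226],t)
print(ori(.128,.25).as_matrix()[:,2])
E
```

```text
[-0.0432, -0.0158, 0.0, -0.0, 0.0, 0.154]
[-0.0452, -0.0089, 0.0, -0.0, 0.0, 0.154]
[-0.046, -0.0019, 0.0, -0.0, 0.0, 0.154]
[-0.0457, 0.0052, 0.0, -0.0, 0.0, 0.154]
[-0.0444, 0.0122, 0.0, -0.0, 0.0, 0.154]
[-0.042, 0.0188, 0.0, -0.0, 0.0, 0.154]
[-0.0386, 0.0251, 0.0, -0.0, 0.0, 0.154]

[-0.0491, 0.0155, 0.0, 0.0, 0.0, 0.0]
[-0.0491, 0.0155, 0.0, 0.0, 0.0, 0.0]
[-0.0491, 0.0155, 0.0, 0.0, 0.0, 0.0]
[-0.0491, 0.0155, 0.0, 0.0, 0.0, 0.0]
[-0.0491, 0.0155, 0.0, 0.0, 0.0, 0.0]
[-0.0491, 0.0155, 0.0, 0.0, 0.0, 0.0]

[-0.044, -0.0149, 0.0151, 0.0, 0.0, 0.0]
[-0.044, -0.0149, 0.0151, 0.0, 0.0, 0.0]
[-0.044, -0.0149, 0.0151, 0.0, 0.0, 0.0]
[-0.044, -0.0149, 0.0151, 0.0, 0.0, 0.0]
[-0.044, -0.0149, 0.0151, 0.0, 0.0, 0.0]
[-0.044, -0.0149, 0.0151, 0.0, 0.0, 0.0]
[-0.044, -0.0149, 0.0151, 0.0, 0.0, 0.0]
[-0.24537999 -0.0315813  -0.96891242]
```

```bash
sed -i "s/from_rotvec(\[tilt,0,0\])/from_rotvec([-tilt,0,0])/" h.py
python3 -m crank '[[-0.043,-0.016,0,0,0,0.154],[-0.045,-0.009,0,0,0,0.154],[-0.046,-0.002,0,0,0,0.154],[-0.046,0.005,0,0,0,0.154],[-0.044,0.012,0,0,0,0.154]]' 55
python3 -m crank '[[-0.042,0.019,0,0,0,0.154],[-0.039,0.025,0,0,0,0.154],[-0.049,0.012,0,0,0,0],[-0.049,0.012,0,0,0,0],[-0.049,0.012,0,0,0,0]]'
python3 -m crank '[[-0.049,0.012,0,0,0,0],[-0.049,0.012,0,0,0,0],[-0.049,0,0,0,0,0],[-0.045,-0.01,0,0,0,0],[-0.045,-0.01,0,0,0,0]]'
python3 - <<'E'
from h import *
plan([496,-319,120],ori(.128),5)
E
```

```text
time: 0.78
tool_pos: [360.6, 339.0, 226.6]
tcp_rot: [-3.141, -0.0, 2.004]
contact_force: [0.8, -0.6, -0.9]
grip_width: 51.1
finger_force: 0.0
time: 1.4
tool_pos: [484.7, 137.1, 226.5]
tcp_rot: [-3.141, -0.0, 1.701]
contact_force: [1.2, 0.4, -0.1]
grip_width: 50.5
finger_force: 0.0
time: 2.02
tool_pos: [518.7, -97.3, 226.3]
tcp_rot: [-3.141, -0.0, 1.701]
contact_force: [-0.3, 0.2, -0.1]
grip_width: 50.3
finger_force: 0.0
[-0.0434, -0.0102, 0.0213, -0.0, -0.0, 0.0]
[-0.0434, -0.0102, 0.0213, -0.0, -0.0, 0.0]
[-0.0434, -0.0102, 0.0213, -0.0, -0.0, 0.0]
[-0.0434, -0.0102, 0.0213, -0.0, -0.0, 0.0]
[-0.0434, -0.0102, 0.0213, -0.0, -0.0, 0.0]
```

```bash
python3 -m crank '[[-0.0434,-0.0102,0.021,0,0,0],[-0.0434,-0.0102,0.021,0,0,0],[-0.0434,-0.0102,0.021,0,0,0],[-0.0434,-0.0102,0.021,0,0,0],[-0.0434,-0.0102,0.021,0,0,0]]'
python3 -m crank '[[0,0,0,0,0,0],[0,0,0,0,0,0]]'
python3 - <<'E'
from h import *
import pickle
c,T=grab('wrist'); pickle.dump((c,T),open('w1.pkl','wb'));im=c['color'].copy()
for P in [(495.7,-319,8.5),(486.9,-250.6,8.5),(504.5,-387.5,8.5)]:
    q=proj(c,T,P);print(q);cv2.circle(im,(int(q[0]),int(q[1])),3,(0,0,255),1)
cv2.imwrite('pics/w1.png',im)
E
```

```text
time: 2.65
tool_pos: [496.2, -318.9, 120.8]
tcp_rot: [-3.141, -0.0, 1.701]
contact_force: [1.1, 0.4, -1.2]
grip_width: 50.5
finger_force: 0.0
time: 2.9
tool_pos: [496.6, -317.1, 121.6]
tcp_rot: [-3.141, -0.001, 1.7]
contact_force: [0.4, -0.2, -0.3]
grip_width: 50.6
finger_force: 0.0
[278.91726564 206.80874467]
[278.91945537 130.01797657]
[278.90366394 274.23772567]
```

View pics/w1.png

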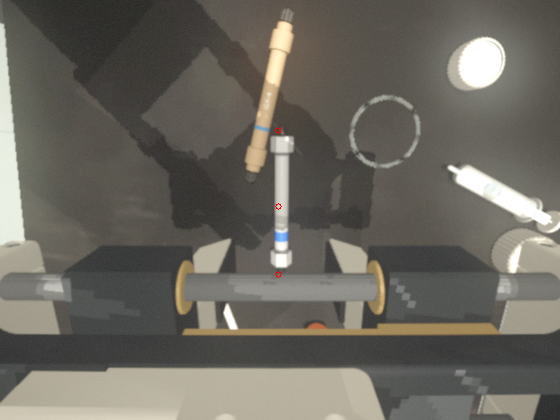

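The wrist view has the steel column at u≈282. Its nut shoulders are at (282,152) and (281,249), with the blue band toward the robot-right end. The brown column's plug ends at (251,179), clear of the fingers.

Run:
```python
from h import *
import pickle
c,T=pickle.load(open('w1.pkl','rb'))
a=onz(c,T,282.3,152,13);b=onz(c,T,281.3,249,13);print(a,b,np.linalg.norm(a-b),(a+b)/2)
d=a-b;yaw=np.arctan2(-d[0],d[1]);print(yaw)
print(onz(c,T,251,179,8.5))
m=(a+b)/2; plan([m[0],m[1],4.5],ori(yaw),3); plan([m[0],m[1],4.5],ori(yaw),1)
```

```text
[ 492.17327949 -268.49737535   13.        ] [ 503.08633949 -358.6185424    13.        ] 90.7795110660554 [ 497.62980949 -313.55795888   13.        ]
0.1205064621740951
[ 467.3457852  -296.39995202    8.5       ]
[0.001, 0.0004, 0.0392, 0.0, -0.0, 0.003]
[0.001, 0.0004, 0.0392, 0.0, -0.0, 0.003]
[0.001, 0.0004, 0.0392, 0.0, -0.0, 0.003]
[0.003, 0.0011, 0.1176, 0.0, -0.0, 0.01]
```

```bash
python3 -m crank '[[0.001,0.001,0.039,0,0,0.01],[0,0,0.039,0,0,0],[0,0,0.02,0,0,0],[0,0,0.011,0,0,0],[0,0,0.005,0,0,0]]'
python3 -m crank '[[0,0,0.002,0,0,0],[0,0,0,0,0,0]]'
```

```text
time: 3.58
tool_pos: [498.1, -315.9, 8.1]
tcp_rot: [3.141, 0.001, 1.692]
contact_force: [-0.3, -0.9, 0.7]
grip_width: 50.8
finger_force: 0.0
time: 3.82
tool_pos: [497.9, -316.6, 6.4]
tcp_rot: [3.141, 0.001, 1.691]
contact_force: [-1.1, -0.4, 0.1]
grip_width: 50.3
finger_force: 0.0
```

```bash
python3 -m crank '[[0,0,0.002,0,0,0],[0,0,0,0,0,0]]' 
python3 -m crank '[[0,0,0,0,0,0],[0,0,0,0,0,0],[0,0,0,0,0,0]]' 0
python3 -m crank '[[0,0,0,0,0,0],[0,0,0,0,0,0]]' 0
```

```text
time: 4.08
tool_pos: [497.5, -316.5, 3.8]
tcp_rot: [3.141, 0.0, 1.691]
contact_force: [-0.2, -0.4, -0.3]
grip_width: 50.5
finger_force: 0.0
time: 4.45
tool_pos: [497.5, -316.4, 3.7]
tcp_rot: [3.141, -0.0, 1.691]
contact_force: [0.6, 0.5, 0.9]
grip_width: 24.9
finger_force: 0.0
time: 4.7
tool_pos: [497.6, -316.4, 3.7]
tcp_rot: [3.141, -0.0, 1.691]
contact_force: [-0.2, -0.4, 0.7]
grip_width: 11.1
finger_force: 30.0
```

```bash
python3 -m crank '[[0,0,-0.02,0,0,0],[0,0,-0.05,0,0,0],[0,0,-0.05,0,0,0],[0,0,-0.05,0,0,0],[0,0,-0.03,0,0,0]]'
python3 - <<'E'
from h import *
import pickle
c,T=grab('wrist'); pickle.dump((c,T),open('w2.pkl','wb'));im=c['color']
cv2.imwrite('pics/w2.png',im[60:360,150:410].repeat(2,0).repeat(2,1))
plan(heat(0,0,130),ori(HY,.25),9)
E
```

```text
time: 5.32
tool_pos: [497.9, -316.7, 206.4]
tcp_rot: [3.139, 0.002, 1.691]
contact_force: [0.5, -0.8, -2.0]
grip_width: 11.3
finger_force: 30.0
[0.039, 0.0079, 0.0087, -0.027, 0.001, -0.003]
[0.0389, 0.0078, 0.0089, -0.027, 0.001, -0.003]
[0.0389, 0.0076, 0.0092, -0.027, 0.001, -0.003]
[0.0389, 0.0075, 0.0094, -0.027, 0.001, -0.003]
[0.0389, 0.0073, 0.0097, -0.027, 0.001, -0.003]
[0.0388, 0.0072, 0.0099, -0.027, 0.001, -0.003]
[0.0388, 0.007, 0.0101, -0.027, 0.001, -0.003]
[0.0388, 0.0068, 0.0104, -0.027, 0.001, -0.003]
[0.0388, 0.0066, 0.0106, -0.027, 0.001, -0.003]
```

View pics/w2.png

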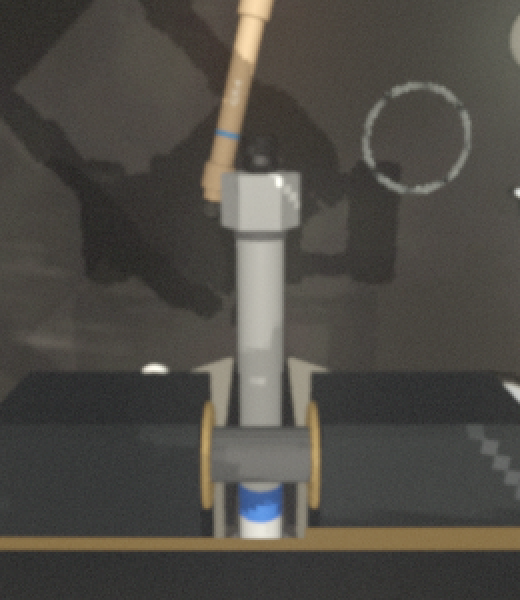

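Run:
```python
from h import *
import pickle
c,T=pickle.load(open('w2.pkl','rb')); o=bot.get_obs();r=R.from_euler('xyz',o['tcp_rot']);p=np.array(o['tool_pos'])
for v,dz in((180,10.8),(176.5,13.3),(146.5,13.3)): print(r.inv().apply(onz(c,T,280.5,v,p[2]+dz)-p))
```

```text
[ 47.12627226  -0.93506147 -11.09164068]
[ 49.2323046   -0.93273947 -13.60448592]
[ 63.09763686  -0.92843892 -13.68853034]
```

```bash
python3 -m crank '[[0.039,0.008,0,-0.028,0,-0.003],[0.039,0.008,0,-0.028,0,-0.003],[0.039,0.008,0,-0.028,0,-0.003],[0.039,0.007,0,-0.028,0,-0.003],[0.039,0.007,0,-0.028,0,-0.003]]'
python3 -m crank '[[0.039,0.007,0,-0.028,0,-0.003],[0.039,0.007,0,-0.028,0,-0.003],[0.039,0.007,0,-0.028,0,-0.003],[0.039,0.007,0,-0.027,0,-0.003]]'
python3 -m crank '[[0,0,0,0,0,0],[0,0,0,0,0,0]]'
python3 - <<'E'
from h import *
# column axis 4.7 mm up the tool from the tip
t=ori(HY,.25); up=-t.apply([0,0,1])*4.7
plan(heat(0,0,54+21+8+6)-up+np.array([0,0,15]),t,4)
plan(heat(0,0,54+21+8+6)-up+np.array([0,0,15]),t,1)
E
```

```text
time: 6.0
tool_pos: [510.2, -116.8, 205.0]
tcp_rot: [3.002, 0.0, 1.706]
contact_force: [0.2, 1.0, -1.0]
grip_width: 11.0
finger_force: 30.0
time: 6.5
tool_pos: [515.6, 41.4, 209.8]
tcp_rot: [2.891, 0.003, 1.717]
contact_force: [0.6, -0.9, -1.3]
grip_width: 10.5
finger_force: 30.0
time: 6.75
tool_pos: [516.0, 39.8, 210.1]
tcp_rot: [2.891, 0.004, 1.718]
contact_force: [-0.5, -0.0, -1.5]
grip_width: 10.9
finger_force: 30.0
[-0.0006, -0.0036, 0.0276, 0.0, 0.001, 0.001]
[-0.0006, -0.0036, 0.0276, 0.0, 0.001, 0.001]
[-0.0006, -0.0036, 0.0276, 0.0, 0.001, 0.001]
[-0.0007, -0.0036, 0.0276, 0.0, 0.001, 0.001]
[-0.0024, -0.0145, 0.1105, 0.0, 0.003, 0.004]
```

```bash
python3 -m crank '[[0,-0.004,0.027,0,0,0],[-0.001,-0.004,0.028,0,0,0],[-0.001,-0.004,0.028,0,0,0],[0,-0.003,0.028,0,0.003,0.004],[0,0,0,0,0,0]]'
python3 - <<'E'
from h import *
import pickle
o=bot.get_obs();c,T=grab('wrist'); pickle.dump((c,T),open('w3.pkl','wb'));s,S=grab('scene');t,U=grab('top')
pickle.dump((t,U,s,S),open('ts3.pkl','wb'))
out=np.zeros((600,800,3),np.uint8); out[:420,:560]=c['color']
out[420:600,:300]=cv2.resize(s['color'][170:260,190:340],(300,180)); out[420:600,300:600]=cv2.resize(t['color'][155:262,195:373],(300,180))
print(o['tool_pos'],o['tcp_rot'],o['contact_force'])
cv2.imwrite('pics/w3.png',out)
E
```

```text
time: 7.38
tool_pos: [528.3, 38.5, 97.2]
tcp_rot: [2.895, -0.002, 1.713]
contact_force: [-0.8, -0.8, -1.6]
grip_width: 10.7
finger_force: 30.0
[528.31574919  38.50634824  97.16329557] [ 2.89539151e+00 -1.58716919e-03  1.71261490e+00] [-0.79941492 -0.7586966  -1.57778813]
```

View pics/w3.png

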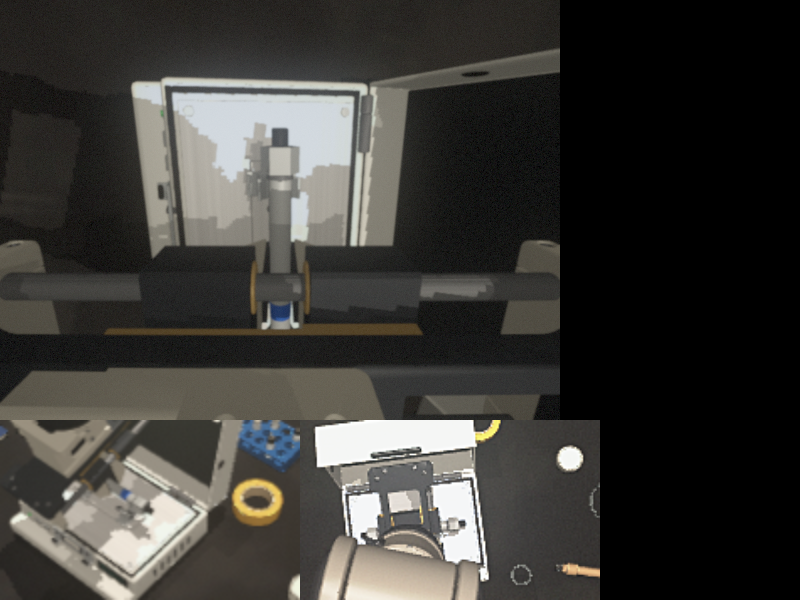

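The wrist view shows the column over the clip at about (275,170). The far gasket corners are at about (170,92) and (360,92), and the lid's inner side is well clear on the right. I'll check these against the heater pose I've assumed.

Run:
```python
from h import *
import pickle
c,T=pickle.load(open('w3.pkl','rb'))
g=[(574.8,134.9,54),(457.1,116.7,54)]
for P in g: print('gasket proj',proj(c,T,P))
print(onz(c,T,171,92,54),onz(c,T,357,92,54))
for x in(-13,13):
  for y in (25.5,38.5):
    for z in (78,86): print(x,y,z,proj(c,T,heat(x,y,z)).round(0))
cv2.imwrite('pics/w3c.png',cv2.resize(c['color'][70:250,130:420],(800,497),interpolation=cv2.INTER_CUBIC))
```

```text
gasket proj [350.62344172  98.07832536]
gasket proj [162.09859007  96.7358202 ]
[461.80922345 120.07653552  54.        ] [578.61697813 139.42134886  54.        ]
-13 25.5 78 [251. 205.]
-13 25.5 86 [253. 209.]
-13 38.5 78 [250. 183.]
-13 38.5 86 [253. 186.]
13 25.5 78 [293. 202.]
13 25.5 86 [297. 206.]
13 38.5 78 [293. 181.]
13 38.5 86 [297. 184.]
```

View pics/w3c.png

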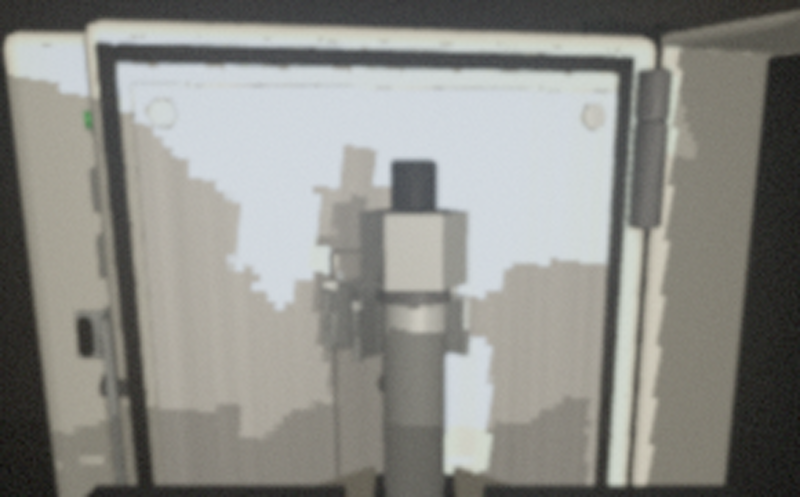

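```bash
python3 -m crank '[[0.0035,0,0.0102,0,0,0],[0,0,0,0,0,0]]'
python3 -m crank '[[0,-0.0005,0.0019,0,0,0]]'
python3 -m crank '[[0,-0.0005,0.0019,0,0,0]]'
python3 -m crank '[[0,-0.0005,0.0019,0,0,0]]'
```

```text
time: 7.78
tool_pos: [531.3, 43.8, 89.2]
tcp_rot: [2.891, -0.001, 1.715]
contact_force: [0.0, -1.2, -1.6]
grip_width: 11.5
finger_force: 30.0
time: 7.9
tool_pos: [531.6, 43.6, 87.7]
tcp_rot: [2.89, -0.0, 1.715]
contact_force: [-0.0, 0.2, -1.2]
grip_width: 10.9
finger_force: 30.0
time: 8.02
tool_pos: [531.5, 43.6, 85.5]
tcp_rot: [2.89, -0.001, 1.715]
contact_force: [-0.2, -0.8, -1.4]
grip_width: 11.5
finger_force: 30.0
time: 8.15
tool_pos: [531.5, 43.5, 83.4]
tcp_rot: [2.89, -0.001, 1.714]
contact_force: [0.4, -0.1, -1.1]
grip_width: 10.9
finger_force: 30.0
```

```bash
for i in 1 ; do python3 -m crank '[[-0.001,-0.0005,0.0019,0,0,0]]'; done
python3 -m crank '[[0,-0.0005,0.0019,0,0,0]]'
python3 -m crank '[[0,-0.0005,0.0019,0,0,0]]'
python3 -m crank '[[0,-0.0004,0.0015,0,0,0]]'
```

```text
time: 8.28
tool_pos: [531.5, 42.5, 81.4]
tcp_rot: [2.891, -0.001, 1.714]
contact_force: [-0.0, 0.7, -1.0]
grip_width: 11.2
finger_force: 30.0
time: 8.4
tool_pos: [531.6, 42.4, 79.4]
tcp_rot: [2.891, -0.001, 1.714]
contact_force: [0.1, -0.6, -1.9]
grip_width: 10.9
finger_force: 30.0
time: 8.52
tool_pos: [531.5, 42.5, 77.4]
tcp_rot: [2.891, -0.001, 1.714]
contact_force: [0.1, -0.9, -0.8]
grip_width: 11.0
finger_force: 30.0
time: 8.65
tool_pos: [531.5, 42.5, 75.9]
tcp_rot: [2.891, -0.001, 1.714]
contact_force: [-0.3, -0.8, -1.0]
grip_width: 11.2
finger_force: 30.0
```

```bash
python3 -m crank '[[0,-0.0004,0.0015,0,0,0]]' | egrep 'pos|contact'
python3 -m crank '[[0,-0.0004,0.0015,0,0,0]]'| egrep 'pos|contact'
python3 -m crank '[[0,-0.0004,0.0015,0,0,0]]'| egrep 'pos|contact'
```

```text
tool_pos: [531.7, 42.5, 74.5]
contact_force: [0.1, -0.1, 0.8]
tool_pos: [532.3, 42.5, 73.8]
contact_force: [-4.7, -0.5, 11.4]
tool_pos: [532.7, 42.4, 72.9]
contact_force: [-3.1, -0.3, 14.2]
```

```bash
python3 -m crank '[[0,0.0004,-0.003,0,0,0],[0,-0.0015,-0.0004,0,0,0],[0,0,0,0,0,0]]' | egrep 'pos|contact'
python3 -m crank '[[0,-0.0002,0.001,0,0,0]]'| egrep 'pos|contact'
python3 -m crank '[[0,-0.0002,0.001,0,0,0]]'| egrep 'pos|contact'
```

```text
tool_pos: [530.9, 42.2, 75.2]
contact_force: [4.0, 0.7, 3.6]
tool_pos: [531.4, 42.1, 74.6]
contact_force: [5.3, 1.3, 7.7]
tool_pos: [531.8, 42.1, 73.9]
contact_force: [1.8, 0.3, 13.2]
```

```bash
python3 -m crank '[[0,-0.0002,0.001,0,0,0]]'| egrep 'pos|contact'
python3 -m crank '[[0,-0.0003,0.0007,0,0,0]]'| egrep 'pos|contact'
```

```text
tool_pos: [531.9, 42.0, 73.3]
contact_force: [0.3, 0.1, 14.7]
tool_pos: [531.7, 42.0, 72.6]
contact_force: [1.0, 0.1, 13.9]
```

```bash
python3 -m crank '[[0,-0.0002,0.001,0,0,0]]'| egrep 'pos|contact'
python3 -m crank '[[0,-0.0002,0.001,0,0,0]]'| egrep 'pos|contact'
python3 -m crank '[[0,-0.0002,0.001,0,0,0]]'| egrep 'pos|contact'
```

```text
tool_pos: [531.7, 42.0, 71.5]
contact_force: [2.2, 0.1, 12.7]
tool_pos: [531.5, 42.0, 70.2]
contact_force: [2.0, -0.2, 9.3]
tool_pos: [531.3, 42.0, 68.7]
contact_force: [3.5, 0.8, 6.2]
```

```bash
python3 -m crank '[[0,0.0002,0.001,0,0,0]]'| egrep 'pos|contact'
python3 -m crank '[[0,0.0002,0.001,0,0,0]]'| egrep 'pos|contact'
```

```text
tool_pos: [531.2, 42.1, 67.2]
contact_force: [3.9, -0.7, 1.1]
tool_pos: [531.3, 42.2, 66.6]
contact_force: [-4.9, -1.9, 19.9]
```

```bash
python3 -m crank '[[0,0,0.0006,0,0,0]]'| egrep 'pos|contact'
```

```text
tool_pos: [531.3, 42.2, 66.6]
contact_force: [-6.6, -1.9, 24.1]
```

```bash
python3 -m crank '[[0,0,-0.0014,0,0,0]]'| egrep 'pos|contact'
```

```text
tool_pos: [531.0, 42.1, 66.9]
contact_force: [7.7, -0.4, -5.6]
```

```bash
python3 -m crank '[[0,0,-0.0003,0,0,0],[0,0,0,0,0,0],[0,0,0,0,0,0]]' 30
python3 -m crank '[[0,0,-0.01,0,0,0],[0,0,-0.03,0,0,0],[0,0,-0.05,0,0,0],[0,0,-0.05,0,0,0]]'
python3 - <<'E'
from h import *
import pickle
c,T=grab('wrist');t,U=grab('top');pickle.dump((c,T,t,U),open('w4.pkl','wb'))
out=np.zeros((600,800,3),np.uint8); out[:420,:560]=c['color']
out[420:600,:300]=cv2.resize(t['color'][155:262,195:373],(300,180))
cv2.imwrite('pics/w4.png',out)
E
```

```text
time: 11.15
tool_pos: [529.5, 42.4, 66.1]
tcp_rot: [2.893, -0.001, 1.714]
contact_force: [-0.3, 0.1, 0.4]
grip_width: 27.0
finger_force: 0.0
time: 11.65
tool_pos: [495.0, 37.2, 204.1]
tcp_rot: [2.891, -0.001, 1.714]
contact_force: [1.3, 0.2, 0.4]
grip_width: 27.6
finger_force: 0.0
```

View pics/w4.png

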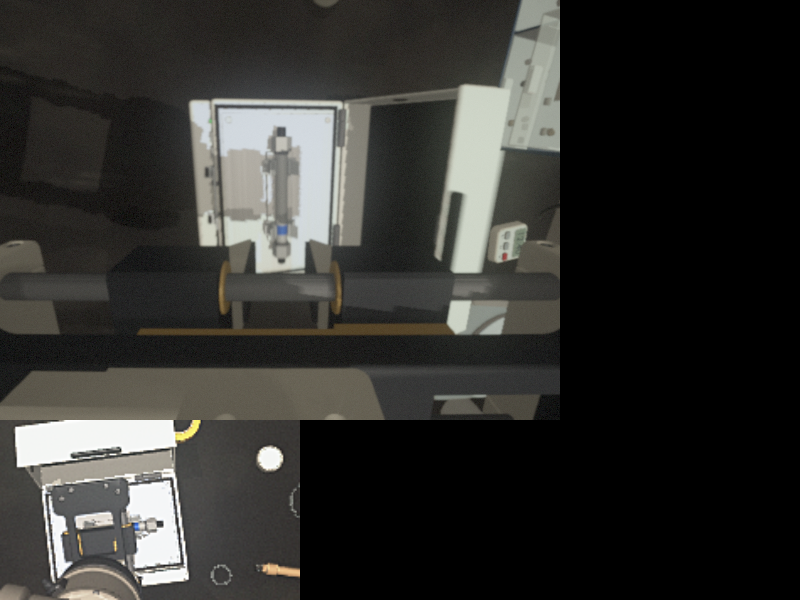

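Run:
```python
from h import *
import pickle
c,T,t,U=pickle.load(open('w4.pkl','rb'))
def loc(p): d=p[:2]-HC; return np.round([d[0]*np.cos(HY)+d[1]*np.sin(HY),-d[0]*np.sin(HY)+d[1]*np.cos(HY)],1)
for u,v,z in [(282,127,72),(282,152,75),(282,237,75),(282,263,72),(216,106,54),(336,106,54)]: print(u,v,loc(onz(c,T,u,v,z)))
b=c['color'][90:280,190:360];cv2.imwrite('pics/w4c.png',cv2.resize(b,(680,760))[:600])
```

```text
282 127 [ 2.7 72.6]
282 152 [ 1.9 49.7]
282 237 [  1.9 -36.5]
282 263 [  2.8 -67.1]
216 106 [-56.3  91.7]
336 106 [64.8 93.2]
```

View pics/w4c.png

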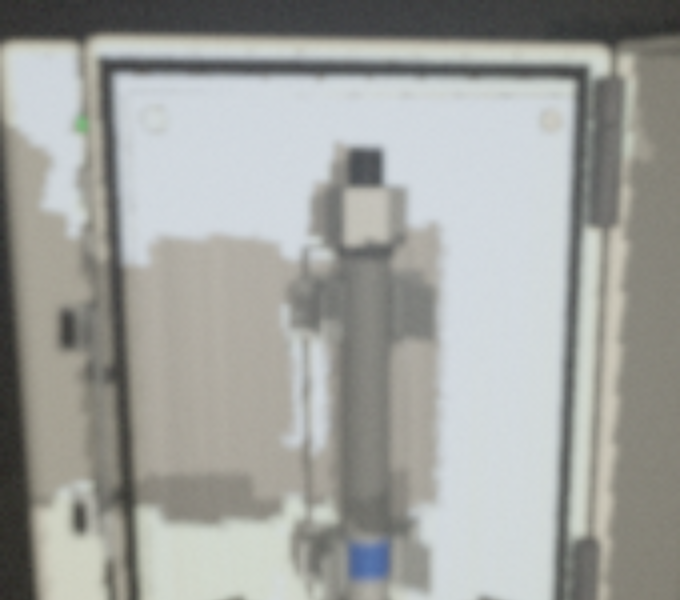

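The column sits home: plugs at (282,127) and (282,263), clips at v≈166 and 231, and the midpoints agree within about 1 mm. The open lid is clear on the right. Next I'll plan the move behind it.

```bash
sed -i 's/^HC=.*HY/HC=np.array([530.,41.5]); HY/' h.py
python3 - <<'E'
from h import *
import pickle
c,T=pickle.load(open('top.pkl','rb'));s,S=pickle.load(open('scene.pkl','rb'))
print('cab',onz(c,T,232,104,0),onz(s,S,310,148,0),'top',onz(c,T,232,68,180),onz(c,T,222,3,180))
t=ori(HY)
a=heat(-10,-20,280);plan(a,t,3);print();b=heat(168,-20,280);plan(b,t,4,a,t);print();plan(heat(168,-20,160),t,3,b,t);print(heat(168,-20,160))
E
```

```text
cab [825.42655076 128.42739674   0.        ] [859.36133263 150.72252478   0.        ] top [837.27734475 100.86963379 180.        ] [981.71838883 126.94621905 180.        ]
[-0.0068, 0.0135, -0.0212, 0.087, 0.001, -0.0]
[-0.0068, 0.0116, -0.0223, 0.087, 0.001, -0.0]
[-0.0068, 0.0096, -0.0232, 0.087, 0.001, -0.0]

[0.0, 0.0445, 0.0, 0.0, 0.0, 0.0]
[0.0, 0.0445, 0.0, 0.0, 0.0, 0.0]
[0.0, 0.0445, 0.0, 0.0, 0.0, 0.0]
[0.0, 0.0445, 0.0, 0.0, 0.0, 0.0]

[0.0, -0.0, 0.04, 0.0, 0.0, 0.0]
[0.0, -0.0, 0.04, 0.0, 0.0, 0.0]
[0.0, -0.0, 0.04, 0.0, 0.0, 0.0]
[699.13124083  45.81548102 160.        ]
```

```bash
python3 -m crank '[[-0.007,0.0135,-0.021,0.087,0,0],[-0.007,0.0115,-0.022,0.087,0,0],[-0.007,0.0095,-0.023,0.077,0,0],[0,0.03,-0.005,0,0,0]]' 0
python3 -m crank '[[0,0.037,0,0,0,0],[0,0.037,0,0,0,0],[0,0.037,0,0,0,0],[0,0.037,0,0,0,0],[0,0,0,0,0,0]]'
python3 - <<'E'
from h import *
plan(heat(168,-20,160),ori(HY),4)
E
```

```text
time: 12.25
tool_pos: [552.8, 23.7, 279.8]
tcp_rot: [3.14, 0.0, 1.714]
contact_force: [0.1, 0.9, -0.5]
grip_width: 0.6
finger_force: 0.0
time: 12.88
tool_pos: [699.2, 45.5, 275.3]
tcp_rot: [-3.138, -0.001, 1.715]
contact_force: [-0.5, -0.4, -1.1]
grip_width: 0.5
finger_force: 0.0
[0.0001, 0.0001, 0.0288, -0.001, -0.0, -0.0]
[0.0001, 0.0001, 0.0288, -0.001, -0.0, -0.0]
[0.0001, 0.0, 0.0288, -0.001, -0.0, -0.0]
[0.0001, 0.0, 0.0288, -0.001, -0.0, -0.0]
```

```bash
python3 -m crank '[[0,0,0.029,0,0,0],[0,0,0.029,0,0,0],[0,0,0.029,0,0,0],[0,0,0.028,0,0,0],[0,-0.01,0,0,0,0]]'| egrep 'pos|contact'
python3 -m crank '[[0,-0.003,0,0,0,0],[0,-0.003,0,0,0,0],[0,-0.003,0,0,0,0]]'| egrep 'pos|contact'
python3 -m crank '[[0,-0.003,0,0,0,0],[0,-0.003,0,0,0,0],[0,-0.003,0,0,0,0]]'| egrep 'pos|contact'
```

```text
tool_pos: [685.7, 43.8, 160.2]
contact_force: [0.1, 0.9, 0.9]
tool_pos: [679.6, 42.6, 164.0]
contact_force: [2.0, 1.0, 1.4]
tool_pos: [670.5, 41.3, 163.5]
contact_force: [2.2, 1.0, 1.5]
```

```bash
python3 -m crank '[[0,-0.004,0,0,0,0],[0,-0.004,0,0,0,0],[0,-0.004,0,0,0,0],[0,-0.004,0,0,0,0],[0,-0.004,0,0,0,0]]'| egrep 'pos|contact'
python3 -m crank '[[0,-0.004,0,0,0,0],[0,-0.004,0,0,0,0],[0,-0.004,0,0,0,0],[0,-0.004,0,0,0,0],[0,-0.004,0,0,0,0]]'| egrep 'pos|contact'
```

```text
tool_pos: [650.3, 38.4, 163.2]
contact_force: [1.4, -0.2, 0.9]
tool_pos: [630.6, 35.5, 163.3]
contact_force: [1.8, -1.0, 1.1]
```

```bash
python3 -m crank '[[0,-0.004,0,0,0,0],[0,-0.004,0,0,0,0],[0,-0.004,0,0,0,0],[0,-0.004,0,0,0,0],[0,-0.004,0,0,0,0]]'| egrep 'pos|contact'
python3 -m crank '[[0,-0.004,0,0,0,0],[0,-0.004,0,0,0,0]]'| egrep 'pos|contact'
python3 - <<'E'
from h import *
c,T=grab('scene');cv2.imwrite('pics/s5.png',c['color'][100:280,170:350].repeat(3,0).repeat(3,1))
E
```

```text
tool_pos: [610.7, 32.7, 163.2]
contact_force: [0.9, 0.4, -0.2]
tool_pos: [602.9, 31.5, 163.2]
contact_force: [-0.3, -0.8, -0.9]
```

View pics/s5.png

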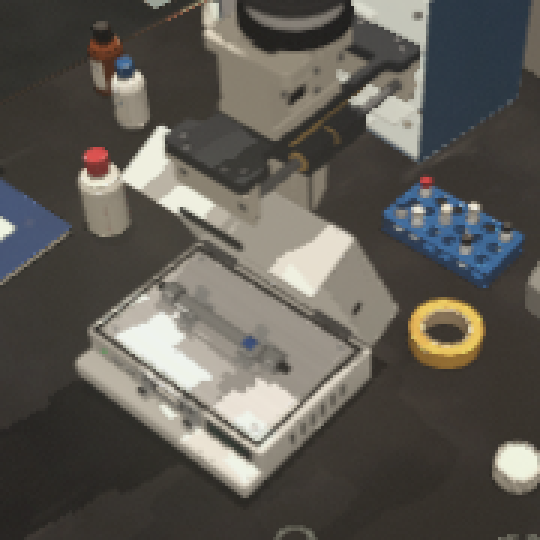

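The scene view shows the lid past its balance point, leaning forward at about 1 rad over the seated column. I'll now pull back and let it fall.

```bash
python3 -m crank '[[0,0.03,0,0,0,0],[0,0.02,-0.03,0,0,0],[0,0,-0.05,0,0,0],[0,0,-0.03,0,0,0],[0,0,0,0,0,0]]'| egrep 'time|pos|contact'
python3 -m crank '[[0,0,0,0,0,0],[0,0,0,0,0,0],[0,0,0,0,0,0],[0,0,0,0,0,0],[0,0,0,0,0,0]]'| egrep 'time|pos|contact'
python3 - <<'E'
from h import *
import pickle
t,U=grab('top');s,S=grab('scene');pickle.dump((t,U,s,S),open('l1.pkl','wb'))
b=np.zeros((480,800,3),np.uint8);b[:,:400]=cv2.resize(t['color'][150:270,210:310],(400,480));b[:,400:]=cv2.resize(s['color'][160:280,190:290],(400,480));cv2.imwrite('pics/l1.png',b)
plan(heat(-65,0,260),ori(HY),5); print();plan(heat(-65,0,110),ori(HY),4,heat(-65,0,260),ori(HY))
E
```

```text
time: 17.05
tool_pos: [653.7, 38.6, 276.1]
contact_force: [0.6, -0.4, -1.3]
time: 17.68
tool_pos: [652.7, 38.7, 273.1]
contact_force: [-0.1, -0.1, 0.3]
[0.0041, -0.0372, 0.0027, -0.0, -0.0, -0.0]
[0.0041, -0.0372, 0.0027, -0.0, -0.0, -0.0]
[0.0041, -0.0372, 0.0027, -0.0, -0.0, -0.0]
[0.0041, -0.0372, 0.0027, -0.0, -0.0, -0.0]
[0.0041, -0.0372, 0.0027, -0.0, -0.0, -0.0]

[0.0, -0.0, 0.0375, 0.0, 0.0, 0.0]
[0.0, -0.0, 0.0375, 0.0, 0.0, 0.0]
[0.0, -0.0, 0.0375, 0.0, 0.0, 0.0]
[0.0, -0.0, 0.0375, 0.0, 0.0, 0.0]
```

```bash
python3 -m crank '[[0.004,-0.037,0.003,0,0,0],[0.004,-0.037,0.003,0,0,0],[0.004,-0.037,0.003,0,0,0],[0.004,-0.037,0.003,0,0,0],[0.004,-0.037,0.003,0,0,0]]'| egrep 'time|pos|contact'
python3 -m crank '[[0,0,0.04,0,0,0],[0,0,0.04,0,0,0],[0,0,0.035,0,0,0],[0,0,0.015,0,0,0],[0,0,0,0,0,0]]'| egrep 'time|pos|contact'
python3 - <<'E'
from h import *
import pickle
t,U,s,S=pickle.load(open('l1.pkl','rb'));c0,T0=pickle.load(open('top.pkl','rb'))
# check lid shut: corners predicted for shut lid (z~100) in the top view vs. white mask
for a in(-70,68):
  for b in(-95,95):
    q=proj(t,U,heat(a,b,100 if a<0 else 92)); print(a,b,q.round(1))
g=cv2.cvtColor(t['color'],cv2.COLOR_BGR2GRAY)
for y in(-90,-50,50,90): print(y,[int(g[tuple(int(k) for k in proj(t,U,heat(x,y,98))[::-1])]) for x in(-90,-84,-78,-74,-70,-66,-60,-40)])
E
```

```text
time: 18.4
tool_pos: [465.6, 32.0, 258.4]
contact_force: [-0.2, 0.7, 0.2]
time: 19.02
tool_pos: [466.1, 32.1, 127.6]
contact_force: [0.4, -0.7, -0.3]
-70 -95 [307.  244.3]
-70 95 [221.3 255.1]
68 -95 [298.8 182.9]
68 95 [215.  193.8]
-90 [71, 101, 255, 130, 253, 247, 247, 246]
-50 [69, 38, 250, 104, 250, 247, 248, 231]
50 [166, 168, 162, 165, 167, 164, 165, 189]
90 [191, 192, 189, 191, 189, 189, 188, 195]
```

```bash
for k in 1; do python3 -m crank '[[0,0,0.004,0,0,0],[0,0,0.003,0,0,0],[0,0,0.003,0,0,0],[0,0,0.003,0,0,0]]'| egrep 'pos|contact'; done
python3 -m crank '[[0,0,0.002,0,0,0]]'| egrep 'pos|contact'
python3 -m crank '[[0,0,0.002,0,0,0]]'| egrep 'pos|contact'
python3 -m crank '[[0,0,0.002,0,0,0]]'| egrep 'pos|contact'
```

```text
tool_pos: [466.8, 32.1, 115.3]
contact_force: [0.2, -0.8, -0.3]
tool_pos: [466.7, 32.1, 113.2]
contact_force: [-0.2, 0.6, -0.9]
tool_pos: [466.8, 32.1, 111.2]
contact_force: [-0.3, 0.4, -0.6]
tool_pos: [466.8, 32.1, 109.2]
contact_force: [0.6, 0.4, 0.2]
```

```bash
python3 -m crank '[[0,0,0.0015,0,0,0]]'| egrep 'pos|contact'
python3 -m crank '[[0,0,0.001,0,0,0]]'| egrep 'pos|contact'
python3 -m crank '[[0,0,0.001,0,0,0]]'| egrep 'pos|contact'
python3 -m crank '[[0,0,0.001,0,0,0]]'| egrep 'pos|contact'
```

```text
tool_pos: [466.7, 32.1, 107.7]
contact_force: [-0.1, 0.1, 0.5]
tool_pos: [466.7, 32.1, 106.7]
contact_force: [-0.0, 0.2, 0.0]
tool_pos: [466.8, 32.1, 105.8]
contact_force: [-0.5, 0.3, -0.4]
tool_pos: [466.8, 32.1, 104.8]
contact_force: [-0.3, -0.1, -0.6]
```

```bash
python3 -m crank '[[0,0,0.001,0,0,0]]'| egrep 'pos|contact'
python3 -m crank '[[0,0,0.001,0,0,0]]'| egrep 'pos|contact'
python3 -m crank '[[0,0,0.001,0,0,0]]'| egrep 'pos|contact'
python3 -m crank '[[0,0,0.001,0,0,0]]'| egrep 'pos|contact'
```

```text
tool_pos: [466.8, 32.1, 103.8]
contact_force: [-0.3, 0.4, -0.4]
tool_pos: [466.8, 32.1, 102.8]
contact_force: [-0.2, -0.3, 0.2]
tool_pos: [466.7, 32.1, 101.8]
contact_force: [0.1, 0.8, -0.2]
tool_pos: [466.8, 32.1, 100.8]
contact_force: [0.2, 0.3, -0.2]
```

```bash
python3 -m crank '[[0,0,0.001,0,0,0]]'| egrep 'pos|contact'
python3 -m crank '[[0,0,0.001,0,0,0]]'| egrep 'pos|contact'
python3 -m crank '[[0,0,0.001,0,0,0]]'| egrep 'pos|contact'
```

```text
tool_pos: [466.7, 32.1, 99.8]
contact_force: [-0.2, 0.9, 1.0]
tool_pos: [466.7, 32.1, 99.1]
contact_force: [-2.4, -0.6, 9.1]
tool_pos: [466.6, 32.1, 98.7]
contact_force: [-5.7, -1.0, 18.0]
```

```bash
python3 -m crank '[[0,0,-0.0005,0,0,0]]'| egrep 'pos|contact'
python3 -m crank '[[0,0,0,0,0,0],[0,0,0,0,0,0]]'| egrep 'pos|contact'
python3 - <<'E'
from h import *
import pickle
s,S=grab('scene');t,U=grab('top');pickle.dump((t,U,s,S),open('l2.pkl','wb'))
# lid right side wall / deck gap: sample brightness columns down the right-front corner in scene view
g=cv2.cvtColor(s['color'],cv2.COLOR_BGR2GRAY)
for z0 in(54,60):
  for ang in(0,.015,.07):
    r=140;P=heat(68-140*np.cos(ang)+38*np.sin(ang),-95,z0+140*np.sin(ang)+38*np.cos(ang));print(z0,ang,proj(s,S,P).round(1))
u,v=proj(s,S,heat(-70,-95,98)).astype(int);print(u,v)
for x in range(u-10,u+11,2): print(x,g[v-12:v+30,x].tolist())
E
```

```text
tool_pos: [466.6, 32.1, 99.1]
contact_force: [-2.3, 0.2, 6.1]
tool_pos: [466.6, 32.1, 99.0]
contact_force: [-3.2, -0.3, 8.3]
54 0 [253.7 244.5]
54 0.015 [253.8 243.8]
54 0.07 [254.4 241. ]
60 0 [253.6 242.9]
60 0.015 [253.7 242.1]
60 0.07 [254.3 239.3]
254 242
244 [234, 234, 233, 232, 218, 183, 144, 145, 144, 144, 145, 144, 144, 144, 144, 144, 143, 143, 146, 152, 153, 170, 213, 236, 236, 235, 226, 205, 164, 139, 110, 52, 42, 42, 47, 55, 55, 55, 54, 55, 55, 55]
246 [234, 234, 234, 234, 234, 233, 214, 137, 145, 143, 144, 144, 144, 143, 143, 143, 143, 143, 143, 146, 151, 154, 153, 170, 214, 236, 236, 231, 216, 184, 148, 130, 80, 43, 42, 43, 51, 56, 54, 54, 56, 54]
248 [193, 234, 234, 234, 234, 234, 234, 221, 159, 145, 145, 145, 145, 145, 144, 143, 144, 143, 144, 143, 141, 136, 143, 153, 170, 214, 236, 236, 235, 225, 203, 162, 139, 108, 51, 41, 42, 44, 51, 56, 56, 54]
250 [182, 197, 223, 234, 234, 234, 234, 234, 230, 201, 144, 144, 143, 144, 144, 143, 144, 143, 143, 143, 143, 143, 146, 150, 153, 153, 171, 214, 236, 236, 231, 214, 179, 145, 130, 82, 42, 42, 44, 50, 55, 55]
252 [180, 184, 
[... 705 characters left out ...]
 190, 147, 143, 146, 146, 146, 144, 144, 143, 138, 109, 44, 44, 45, 51, 54, 54, 54, 54, 54, 54, 54, 53]
260 [248, 248, 248, 248, 245, 222, 166, 148, 147, 146, 146, 146, 146, 145, 145, 148, 153, 159, 161, 153, 146, 143, 142, 143, 143, 141, 136, 108, 64, 45, 45, 53, 54, 55, 55, 55, 53, 55, 52, 53, 54, 52]
262 [248, 248, 246, 227, 178, 144, 140, 144, 146, 146, 145, 146, 145, 145, 164, 195, 150, 144, 146, 146, 145, 144, 143, 142, 137, 108, 65, 45, 45, 48, 57, 57, 58, 56, 56, 55, 55, 53, 52, 53, 52, 51]
264 [247, 235, 166, 147, 147, 147, 146, 146, 146, 146, 145, 145, 150, 160, 171, 159, 146, 145, 142, 144, 143, 142, 136, 111, 66, 46, 49, 53, 54, 56, 56, 57, 57, 56, 56, 55, 54, 54, 53, 53, 54, 52]
```

```bash
python3 -m crank '[[0,0,-0.006,0,0,0],[0,0.04,0,0,0,0],[0,0.04,0,0,0,0],[0,0,0,0,0,0]]'| egrep 'pos|contact'
python3 -m crank '[[0,0,0.003,0,0,0],[0,0,0,0,0,0]]'| egrep 'pos|contact'
python3 -m crank '[[0,0,0.001,0,0,0]]'| egrep 'pos|contact'
python3 -m crank '[[0,0,0.001,0,0,0]]'| egrep 'pos|contact'
```

```text
tool_pos: [548.1, 43.7, 104.2]
contact_force: [-0.1, 0.3, 0.2]
tool_pos: [544.6, 43.5, 101.0]
contact_force: [-0.2, 0.8, 0.2]
tool_pos: [545.3, 43.5, 100.5]
contact_force: [0.0, -0.2, 0.4]
tool_pos: [545.7, 43.5, 99.5]
contact_force: [-0.1, -0.1, 0.4]
```

```bash
python3 -m crank '[[0,0,0.001,0,0,0]]'| egrep 'pos|contact'
python3 -m crank '[[0,0,0.001,0,0,0]]'| egrep 'pos|contact'
python3 -m crank '[[0,0,0.001,0,0,0]]'| egrep 'pos|contact'
python3 -m crank '[[0,0,0.001,0,0,0]]'| egrep 'pos|contact'
```

```text
tool_pos: [545.8, 43.5, 98.4]
contact_force: [-0.3, -0.7, 0.3]
tool_pos: [545.9, 43.6, 97.3]
contact_force: [-0.9, 0.7, 0.2]
tool_pos: [545.9, 43.5, 96.2]
contact_force: [0.3, 0.2, 0.3]
tool_pos: [545.9, 43.6, 95.4]
contact_force: [-2.6, -0.1, 7.2]
```

```bash
python3 -m crank '[[0,0,-0.01,0,0,0],[0,-0.041,0,0,0,0],[0,-0.041,0,0,0,0],[0,0,0.003,0,0,0],[0,0,0,0,0,0]]'| egrep 'pos|contact'
python3 -m crank '[[0,0,0.001,0,0,0],[0,0,0,0,0,0]]'| egrep 'pos|contact'
```

```text
tool_pos: [465.9, 31.7, 102.9]
contact_force: [-0.4, -0.3, 0.2]
tool_pos: [465.4, 31.9, 101.2]
contact_force: [-0.5, 0.4, 0.2]
```

```bash
python3 -m crank '[[0,0,0.0013,0,0,0],[0,0,0,0,0,0]]'| egrep 'pos|contact'
python3 -m crank '[[0,0,0.0005,0,0,0],[0,0,0,0,0,0]]'| egrep 'pos|contact'
python3 -m crank '[[0,0,0.0004,0,0,0],[0,0,0,0,0,0]]'| egrep 'pos|contact'
```

```text
tool_pos: [464.8, 31.9, 99.8]
contact_force: [0.6, 0.3, -0.1]
tool_pos: [464.8, 31.8, 99.6]
contact_force: [0.8, -0.0, 0.9]
tool_pos: [464.8, 31.8, 99.3]
contact_force: [-0.8, 0.8, 4.8]
```

```bash
python3 -m crank '[[0,0,0.0003,0,0,0],[0,0,0,0,0,0]]'| egrep 'pos|contact'
python3 -m crank '[[0,0,0.0003,0,0,0],[0,0,0,0,0,0]]'| egrep 'pos|contact'
```

```text
tool_pos: [464.7, 31.8, 99.2]
contact_force: [-1.9, 0.1, 6.8]
tool_pos: [464.7, 31.8, 99.1]
contact_force: [-3.7, 0.3, 8.7]
```

```bash
python3 -m crank '[[0,0,0.0003,0,0,0],[0,0,0,0,0,0],[0,0,0,0,0,0]]'| egrep 'pos|contact'
python3 -m crank '[[0,0,0.0003,0,0,0],[0,0,0,0,0,0],[0,0,0,0,0,0]]'| egrep 'pos|contact'
```

```text
tool_pos: [464.6, 31.8, 98.9]
contact_force: [-2.2, 0.8, 11.5]
tool_pos: [464.7, 31.8, 98.9]
contact_force: [-4.2, 0.7, 14.1]
```

```bash
python3 -m crank '[[0,-0.0007,0,0,0,0],[0,0,0,0,0,0],[0,0,0,0,0,0]]'| egrep 'pos|contact'
```

```text
tool_pos: [464.6, 31.8, 98.9]
contact_force: [-2.5, 0.7, 11.8]
```

Run:
```python
from h import *
import pickle
# lid inclination from the scene view: lower lid rim vs case line on the right side
s,S=grab('scene');pickle.dump((s,S),open('l3.pkl','wb'))
print(bot.get_obs()['contact_force'],bot.get_obs()['time'])
```

```text
[-1.95232172  0.1204204  12.63548499] 26.55
```

```bash
python3 -m crank '[[0,-0.0008,0.0001,0,0,0],[0,0,0,0,0,0]]'| egrep 'pos|contact'
python3 -m crank '[[0,-0.0006,0.0002,0,0,0],[0,0,0,0,0,0]]'| egrep 'pos|contact'
```

```text
tool_pos: [464.6, 31.7, 98.9]
contact_force: [0.4, 1.5, 9.3]
tool_pos: [464.6, 31.7, 98.9]
contact_force: [0.6, 2.7, 9.8]
```

```bash
python3 -m crank '[[0,-0.0003,0.0003,0,0,0],[0,0,0,0,0,0]]'| egrep 'pos|contact'
python3 -m crank '[[0,-0.0003,0.0003,0,0,0],[0,0,0,0,0,0],[0,0,0,0,0,0]]'| egrep 'pos|contact'
```

```text
tool_pos: [464.5, 31.7, 98.8]
contact_force: [1.4, 2.6, 10.8]
tool_pos: [464.5, 31.7, 98.7]
contact_force: [1.7, 2.9, 12.4]
```

```bash
python3 -m crank '[[0,-0.0001,0.0003,0,0,0],[0,0,0,0,0,0],[0,0,0,0,0,0]]'| egrep 'pos|contact'
python3 -m crank '[[0,-0.0001,0.0002,0,0,0],[0,0,0,0,0,0],[0,0,0,0,0,0]]'| egrep 'pos|contact'
```

```text
tool_pos: [464.5, 31.7, 98.6]
contact_force: [1.3, 2.9, 14.2]
tool_pos: [464.4, 31.7, 98.3]
contact_force: [1.8, 3.6, 12.3]
```

```bash
python3 -m crank '[[0,-0.0002,0.0004,0,0,0],[0,0,0,0,0,0]]'| egrep 'pos|contact'
python3 -m crank '[[0,-0.0002,0.0004,0,0,0],[0,0,0,0,0,0]]'| egrep 'pos|contact'
python3 -m crank '[[0,-0.0002,0.0004,0,0,0],[0,0,0,0,0,0]]'| egrep 'pos|contact'
```

```text
tool_pos: [464.1, 31.7, 97.7]
contact_force: [1.4, 3.2, 10.8]
tool_pos: [463.9, 31.6, 97.1]
contact_force: [3.8, 2.8, 7.6]
tool_pos: [463.7, 31.6, 96.4]
contact_force: [3.5, 2.7, 4.8]
```

Past the roller, and the push is fading. I'll continue gently to the buffers.

```bash
python3 -m crank '[[0,-0.0001,0.0006,0,0,0],[0,0,0,0,0,0]]'| egrep 'pos|contact'
python3 -m crank '[[0,-0.0001,0.0006,0,0,0],[0,0,0,0,0,0]]'| egrep 'pos|contact'
python3 -m crank '[[0,-0.0001,0.0006,0,0,0],[0,0,0,0,0,0]]'| egrep 'pos|contact'
```

```text
tool_pos: [462.6, 31.3, 95.3]
contact_force: [3.4, 0.0, 3.6]
tool_pos: [460.1, 31.3, 93.5]
contact_force: [-0.4, -0.0, 0.1]
tool_pos: [460.5, 31.3, 93.2]
contact_force: [0.5, 0.1, 0.4]
```

```bash
python3 -m crank '[[0,0,0.0005,0,0,0],[0,0,0,0,0,0]]'| egrep 'pos|contact'
python3 -m crank '[[0,0,0.0005,0,0,0],[0,0,0,0,0,0]]'| egrep 'pos|contact'
python3 -m crank '[[0,0,0.0005,0,0,0],[0,0,0,0,0,0]]'| egrep 'time|pos|contact'
```

```text
tool_pos: [460.7, 31.3, 93.0]
contact_force: [-2.8, 0.1, 2.6]
tool_pos: [460.7, 31.3, 92.9]
contact_force: [-2.8, -1.1, 7.2]
time: 30.68
tool_pos: [460.6, 31.2, 92.8]
contact_force: [-4.4, -0.5, 13.3]
```

```bash
python3 -m crank '[[0,0,-0.008,0,0,0],[0,0,0,0,0,0],[0,0,0,0,0,0],[0,0,0.0035,0,0,0],[0,0,0.002,0,0,0]]'| egrep 'time|pos|contact'
python3 -m crank '[[0,0,0.0005,0,0,0],[0,0,0,0,0,0]]'| egrep 'time|pos|contact'
python3 -m crank '[[0,-0.01,-0.05,0,0,0],[0,-0.01,-0.06,0,0,0],[0,-0.01,-0.06,0,0,0],[0,0,0,0,0,0],[0,0,0,0,0,0]]'| egrep 'time|pos|contact'
```

```text
time: 31.3
tool_pos: [460.8, 31.3, 94.0]
contact_force: [-0.2, 0.8, 0.0]
time: 31.55
tool_pos: [461.0, 31.3, 93.9]
contact_force: [-0.2, 0.8, 0.5]
time: 32.17
tool_pos: [431.0, 26.9, 263.5]
contact_force: [-0.4, 1.0, -0.2]
```

The lid stays down at 93 mm, about 6.6 mm below where it rested on the roller, and the arm is clear of everything. Handing in.

```bash
python3 -c "
from plant import bot
print(bot.close_job())"
```

```text
the job is handed in; nothing more can be done
None
```

The column is snapped into both clips, centred to about 1 mm, and the lid swung down by itself and is latched shut, but the push went over 20 N: on reaching the hard saddles the wrist briefly read about 20 N and then 24 N, which may count against the job.

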